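# Clamp a plaster mould in the bench press

### The arm

A 7-joint arm with a two-finger parallel gripper is mounted at the origin on the work surface. World frame = base frame: x ahead of the robot, y to its left, z up, the work surface at z = 0. Lengths are in mm, angles in rad, forces in N, time in s.
With the tool pointing down it reaches from about 400 to 875 mm from the base axis. Payload 4.4 kg.
Tool frame: the origin (TCP) lies midway between the tips of the shut fingers; the grasp point (between the pads) lies ctrl.grip_depth behind it (ctrl.grip_depth is the distance from the TCP to the grasp point, in mm); z points along the fingers, y is the line along which they close (so a half turn about z gives the same grasp; the last joint's range is limited). The gripper opens to 85 mm and grips with 20 to 120 N. Pads are 22 mm wide; open, the fingers measure 114 mm over their backs; the gripper's body (76 mm by 85 mm) begins 54 mm behind the grasp point. The pads swing forward as they close: fully open they stand 13 mm farther back than shut.
Start: joints at [-1.377, 0.628, 0.038, 1.517, -0.027, 0.996, -0.02], TCP at [166.952, 628.208, 231.313] pointing down, gripper open.
Joint ranges: [-3.06, 3.06], [-0.37, 2.12], [-1.25, 1.32], [0.18, 2.47], [-1.1, 4.24], [0.23, 1.98], [-2.94, 2.94]. Speed limits (rad/s): [2.57, 2.57, 3.14, 3.14, 3.14, 3.14, 3.14].

### API

Orientations are given as [roll, pitch, yaw] about the fixed x, y, z axes, in that order (R = Rz(yaw) Ry(pitch) Rx(roll)).
In Python, from cell import ctrl gives the robot as it stands.
- The arm moves only by the tool carry_out, never from a script. Its argument "deltas" is one flat list of numbers, 7 for each row, row after row: the turn, a rotation vector about the tool's x, y, z in degrees, then the shift along the tool's x, y, z in m, then the closure, from -1 (fully open) to 1 (shut). In form: [wx, wy, wz, dx, dy, dz, claw, wx, wy, wz, dx, dy, dz, claw, ...]. A call has 1 to 12 rows; each row shifts and turns the commanded pose from where the row before left it, along the tool's axes as they then stand; what a row does not reach is not made up. A row lasts 1/8 s, in which the tool goes at most 62.5 mm and 10.7 degrees, less where a joint would pass 70% of its speed; a pose out of reach is approached as far as the arm can. A call with a gripper value outside its range is refused whole. The fingers move at their own pace and stop on an object; the grip force is fixed at half the most. Time passes only in rows, so rows that do not move let the fingers close. It gives the time, the measured TCP pose, the force, the opening and the grip force at its end, in the units of the state.
- ctrl.read_state(): the state, without advancing time (a new reading comes with each control period).
- ctrl.get_image(name): name is "side" or "top"; returns the picture (480x640x3 uint8, red, green, blue); there is no depth.
- ctrl.calibration(name): a dict with "mtx" (3x3 intrinsics, pixels), "R" (3x3) and "t" (3): a world point X has camera coordinates R X + t. Camera axes: x right, y down, z forward; pixel columns grow to the right and rows downward; lengths in mm; the calibration is good to about 2 mm. A picture is of the moment at which its call begins. calibration takes no time and is no camera call.
- ctrl.finish_job(): hands the job in; it is judged then, once.
The state is a dict: "clock": time; "qpos": joint angles; "qd": joint speeds; "tau": joint torques, N m; "eef_pos": TCP position; "tool_rot": TCP orientation; "force": force on the tool from outside, world axes, zero at the start; "torque": the same for the moment, N m; "width": finger opening in mm; "gripper_force": force on a finger pad.
Only numpy, scipy, OpenCV 4.12 (cv2) and the standard library are available. Lean on these libraries where they do the work, as an engineer would, in place of code of your own. Each camera call takes 0.05 s, during which the arm holds its last target. There are 200 camera calls.

### The job

Get the two-part plaster mould ready for casting: gently push it along the press bed until it is fully home against the two back stops, then take hold of the loose grip of the crank and, without letting go of it while the crank turns, wind the press plate down onto the mould until the pull needed at the grip has risen to about 15 newtons. Plaster cracks, so do not overtighten; then let go with the mould firmly clamped, and leave the other things on the bench where they are.

Things in the scene. Friction and masses are not known exactly. Their poses are not given: they have to be found in the camera images.
- press: bench spindle press, bolted down: grey bed 250 x 230 x 16, two steel columns at y +-87, cross beam 44 deep with underside 142 and nut top 198 up. Origin: at bench level below the spindle; +x (yaw up to 0.25 rad) points away from the robot, the way the mould is pushed. Bed top 16 up, x -150 to +100, with side guides 18 high, inner faces at y +-57, and a plywood liner, 3 to 8 thick, between them
- stops (a point): midway between the two steel back stops of the bed, in the plane of their front faces, x = +65 of the press, 41 above the bench; each stop is 26 wide, 32 high and stands 32 to its side
- mould: closed two-part plaster mould: pale block 130 (x) x 110 (y) x 70 high, about 0.85 kg, seam at half height, pouring hole in the top at the robot's end. Lies on the liner between the guides (2 play each side), 30 to 50 short of home. Origin: centre of its underside, 19 to 24 above the bench; axes as the press's. Home, touching both stops, its origin is at the press's x = 0
- plate: rubber-faced pressure plate under the spindle, 50 (x) x 100 (y) x 15 thick; origin: centre of its underside, on the spindle axis. Does not turn; goes down 12 per full turn of the crank. At crank = 0 its underside is 110 above the bench, 16 to 21 above the mould. Bearing on the mould it yields very little: a few degrees of crank make it markedly tighter
- crank (a joint): angle of the crank about the spindle, rad; grows clockwise seen from above, which winds the plate down; starts at 0.1 to 2.4, end at 18.5; stays where left (self-locking). Pull at the moving grip, along its circle: 10 N running free (2 to 3 N less is read when stopped); on the mould 1 N more per 37 N of clamping. 15 N is right (110 to 330 N clamping will do); over 380 N the plaster cracks
- hub (a point): point on the crank's turning axis (the upright spindle axis) level with the middle of the grip; goes down with the crank, 12 per turn
- grip (a point): middle of the grip sleeve, 70 from the axis, level with hub: circle round hub on this radius, going down 12 a turn. At the start it stands on the far side of the press from the robot (within about 70 degrees of the press's +x), near 275 above the bench
- sleeve: black upright grip sleeve of the crank, 26 thick, 66 high, with a pin head 16 across and 6 high on top; spins freely on its pin, so fingers holding it keep their yaw while the crank turns. Origin: centre of its lower end, 33 below grip; the crank arm, 20 wide, lies under it. Nothing around stands higher
- bowl: white cast bowl, 130 across the rim, 55 high; bystander lying beside the press, leave alone. Origin: centre of its underside
- half_mould: open half of another plaster mould, hollowed block 100 x 80 x 40; bystander lying beside the press, leave alone. Origin: centre of its underside
- cone: small plaster cone (pouring plug), 60 across its foot, 55 high; bystander lying beside the press, leave alone. Origin: centre of its underside
- brush: wooden brush lying down, 170 long; bystander lying beside the press, leave alone. Origin: centre of its underside
- spatula: spatula with wooden handle lying down, 200 long; bystander, leave alone. Origin: centre of its underside
- beaker: white plastic beaker, 76 across, 85 high; bystander, leave alone. Origin: centre of its underside
- dish: small plaster dish, 110 across, 30 high; bystander, leave alone. Origin: centre of its underside
There are look-alikes about, which are no part of the job. Leave any pink look-alike of the mould alone.

How it is judged:
By the outcome, as a careful person would: the job done as asked, in the order asked, and still so for the second after the job is handed in, with the robot touching nothing.
It also fails if it takes over 72 s, if anything falls off the work surface, if the arm or the gripper's body presses on something with over 40 N, if the wrist force passes 120 N, or if a joint passes its speed limit or range.

## Working session

There is one attempt and no reset: what is moved stays moved. The work goes in short steps, Python scripts to look and compute and a tool call to move; the robot and the scene stay as the last step left them, time stands still between calls to the robot, and variables do not carry over. Pictures are saved under pics/ and viewed, at most 10 in all, crops included, and the job is handed in when it is done.

Besides the shell and the picture viewer there is one more tool, called after "Emit:" as name(argument=value, ...) on one line, values as JSON. carry_out: Moves the arm, as the interface text tells. Its arguments: {"type":"object","properties":{"deltas":{"type":"array"}},"required":["deltas"]}

```bash
mkdir -p pics; ls
python3 - <<'E'
from cell import ctrl
import cv2
s=ctrl.read_state();print(s, ctrl.grip_depth)
for n in("side","top"):
    cv2.imwrite(f"pics/{n}0.png",ctrl.get_image(n)[:,:,::-1]); c=ctrl.calibration(n);print(n,c)
E
```

```text
pics
{'clock': 0.0, 'qpos': array([-1.37680997,  0.62935461,  0.03841031,  1.51838334, -0.0270125 ,
        0.99630431, -0.01999987]), 'qd': array([-0.00065763,  0.00050891, -0.00169379, -0.00031826, -0.00015233,
        0.00042461,  0.00081061]), 'tau': array([ 6.12097265e-04, -5.63391709e+01,  1.22639135e+00, -1.93451875e+01,
        1.09501672e-02,  1.02291009e-02, -1.83071188e-05]), 'eef_pos': array([166.75548794, 627.58614971, 230.37811176]), 'tool_rot': array([-3.13965982e+00, -2.69923963e-06,  2.88182487e+00]), 'force': array([-0.74381991,  0.25319636,  0.42471498]), 'torque': array([ 0.0477292 , -0.02924265, -0.03681529]), 'gripper_force': 0.0, 'width': 85.10232592528327} 18.700000000000003
side {'mtx': array([[602.30535799,   0.        , 308.41454403],
       [  0.        , 602.30535799, 241.56367458],
       [  0.        ,   0.        ,   1.        ]]), 'R': array([[ 0.96992966, -0.24317095, -0.01021503],
       [-0.17518538, -0.66839069, -0.72288586],
       [ 0.16895721,  0.70293796, -0.69089195]]), 't': array([-465.0095181 ,  211.77033257, 1559.60127324])}
top {'mtx': array([[476.8730928 ,   0.        , 317.63486196],
       [  0.        , 476.8730928 , 233.04114701],
       [  0.        ,   0.        ,   1.        ]]), 'R': array([[-0.01711317, -0.99979114, -0.01117252],
       [-0.996665  ,  0.01794921, -0.07960341],
       [ 0.07978732,  0.00977299, -0.996764  ]]), 't': array([  26.78883053,  483.8822776 , 1529.21194871])}
```

View pics/side0.png

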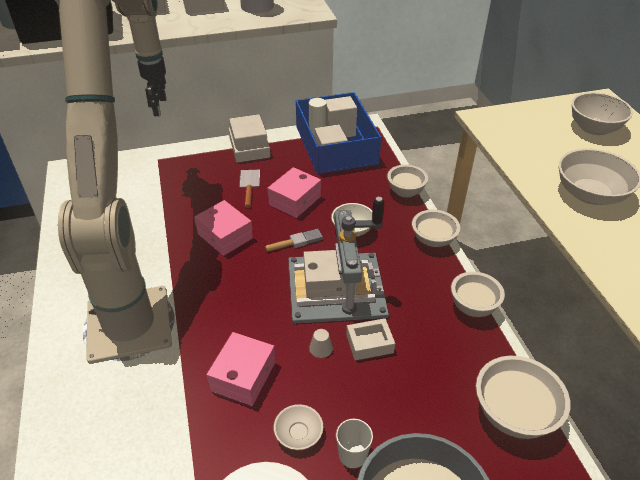

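View pics/top0.png

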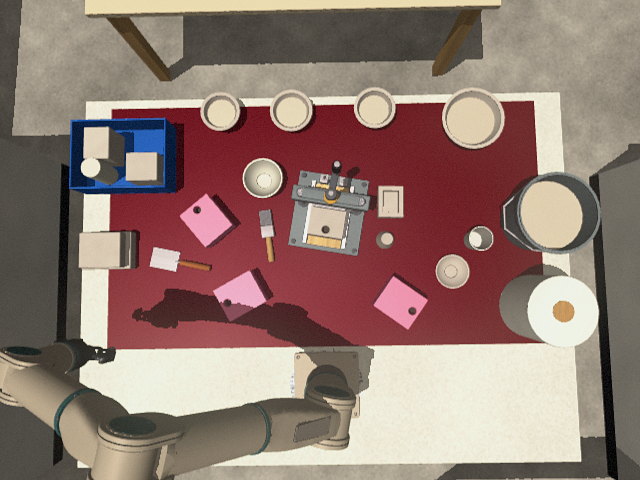

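The side view shows the press at (340,285), the pale mould at (325,272), the black sleeve at (378,210) and pink look-alikes at (222,227), (295,192) and (241,368). In the top view the press is at (330,212), the mould at (327,222), the sleeve at (337,167) and the pink blocks at (208,220), (242,295) and (401,302). The mould meant is the pale block lying between the press guides. I'll confirm it in an enlarged crop.

Run:
```python
import cv2,numpy as np
a=cv2.imread("pics/top0.png")[150:265,280:380];b=cv2.imread("pics/side0.png")[190:330,285:395]
a=cv2.resize(a,None,fx=4,fy=4,interpolation=2);b=cv2.resize(b,None,fx=3.6,fy=3.6,interpolation=2)
h=600
p=lambda i:cv2.copyMakeBorder(i,0,h-i.shape[0],0,0,0)
cv2.imwrite("pics/crop1.png",np.hstack([p(a),p(b)])[:520])
```

```text
(no output)
```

View pics/crop1.png

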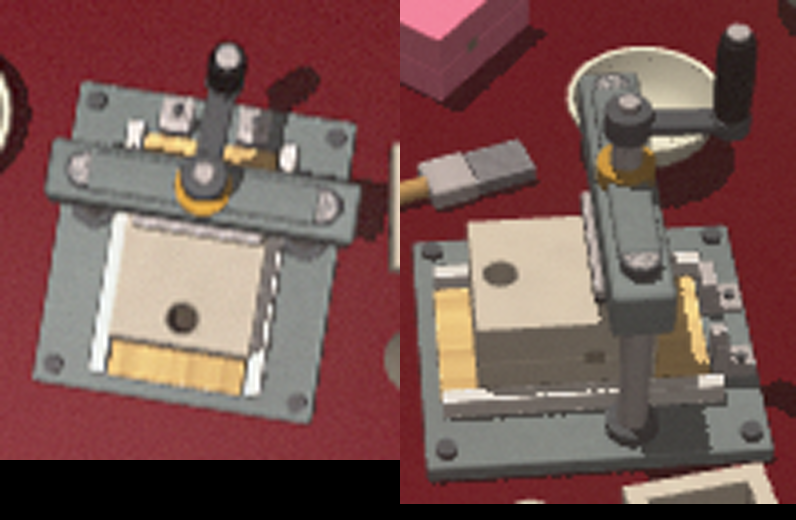

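The crop confirms it: the pale, unpainted block with its pouring hole at top-view (325,229) lies between the guides under the plate, and the sleeve's pin head is at top-view (336.8,163). Next I'll fit the press pose, the mould offset and the crank angle.

```bash
cat > h.py <<'E'
import numpy as np
from cell import ctrl
from scipy.optimize import least_squares
from scipy.spatial.transform import Rotation as Ro
C={n:ctrl.calibration(n) for n in("side","top")}
def proj(n,X):
    c=C[n];q=c["mtx"]@(c["R"]@np.asarray(X,float)+c["t"]);return q[:2]/q[2]
T=lambda p:(280+p[0]/4-.375,150+p[1]/4-.375)
S=lambda p:(285+(p[0]-400)/3.6-.36,190+p[1]/3.6-.36)
def W(p,x,y,z):
    c,s=np.cos(p[2]),np.sin(p[2]);return p[0]+c*x-s*y,p[1]+s*x+c*y,z
E
python3 - <<'E'
from h import *
obs=[("top",T((83,82)),(100,115)),("top",T((357,123)),(100,-115)),("top",T((312,422)),(-150,-115)),("top",T((35,380)),(-150,115)),
("side",S((413,243)),(-150,115)),("side",S((733,228)),(100,115)),("side",S((772,456)),(100,-115)),("side",S((428,463)),(-150,-115))]
mo=[("top",T((108,340)),55),("top",T((248,362)),-55),("side",S((468,220)),55),("side",S((478,330)),-55)]
sl=[("top",T((227,52))),("side",S((740,32)))]
def f(p):
    r=[]
    for n,u,(x,y) in obs: r+=list(proj(n,W(p,x,y,16))-u)
    for n,u,y in mo: r+=list(proj(n,W(p,p[3]-65,y,p[5]))-u)
    for n,u in sl: r+=list(proj(n,W(p,70*np.cos(p[4]),70*np.sin(p[4]),p[6]))-u)
    return np.array(r)
o=least_squares(f,[560,0,0.1,-40,0,91,314],loss="soft_l1")
print(o.x.round(3)); print(f(o.x).reshape(-1,2).round(1))
p=o.x
print("grip",W(p,70*np.cos(p[4]),70*np.sin(p[4]),0),"mould near face",W(p,p[3]-65,0,0))
E
```

```text
[ 5.77228e+02 -2.38460e+01 -1.83000e-01 -4.63870e+01 -1.50000e-02
  9.57270e+01  3.12698e+02]
[[ 0.2 -1. ]
 [ 0.8  0. ]
 [-0.1  0.5]
 [-0.8 -0.7]
 [ 0.3 -0.3]
 [-0.9 -0.6]
 [ 1.  -1.2]
 [-0.4  2.2]
 [ 0.3 -1.3]
 [ 0.5 -0.9]
 [-0.7  0.2]
 [-1.1 -0. ]
 [ 0.   0.7]
 [ 0.  -0.2]]
grip (np.float64(645.8572096153864), np.float64(-37.63000247324017), 0) mould near face (np.float64(467.7092018696174), np.float64(-3.5313180336630268), 0)
```

Emit:
carry_out(deltas=[0, 0, -4.4, 0, 0, 0, 1, 0, 0, 0, -0.028, -0.025, 0, 1, 0, 0, 0, -0.028, -0.025, 0, 1, 0, 0, 0, -0.028, -0.025, 0, 1, 0, 0, 0, -0.028, -0.025, 0, 1, 0, 0, 0, -0.028, -0.025, 0, 1, 0, 0, 0, -0.028, -0.025, 0, 1, 0, 0, 0, -0.028, -0.025, 0, 1, 0, 0, 0, -0.028, -0.025, 0, 1, 0, 0, 0, -0.016, -0.036, 0, 1, 0, 0, 0, -0.016, -0.036, 0, 1, 0, 0, 0, -0.016, -0.036, 0, 1])

```text
clock: 1.6
eef_pos: [378.4, 274.4, 231.1]
tool_rot: [-3.141, -0.0, 2.959]
force: [1.6, -0.5, 0.5]
width: 0.2
gripper_force: 0.0
```

```bash
cat >> h.py <<'E'
P=[577.2,-23.8,-.183]
def st():
    s=ctrl.read_state();d=s["eef_pos"][:2]-P[:2];c,n=np.cos(P[2]),np.sin(P[2])
    F=s["force"]
    print("t",round(s["clock"],2),"press",np.round([c*d[0]+n*d[1],-n*d[0]+c*d[1],s["eef_pos"][2]],1),"rot",s["tool_rot"].round(3),
     "Fpress",np.round([c*F[0]+n*F[1],-n*F[0]+c*F[1],F[2]],1),"w",round(s["width"],1),"gf",round(s["gripper_force"],1),"q",s["qpos"].round(2))
    return s
if __name__=="__main__": st()
E
python3 h.py
```

```text
t 1.6 press [-249.7  257.1  231.1] rot [-3.141 -0.     2.959] Fpress [ 1.6 -0.2  0.5] w 0.2 gf 0.0 q [-0.71  0.37  0.03  2.01 -0.02  0.76  0.72]
```

Emit:
carry_out(deltas=[0, 0, 0, -0.0165, -0.037, 0, 1, 0, 0, 0, -0.0165, -0.037, 0, 1, 0, 0, 0, -0.0165, -0.037, 0, 1, 0, 0, 0, -0.0165, -0.037, 0, 1, 0, 0, 0, -0.0165, -0.037, 0, 1, 0, 0, 0, -0.0165, -0.037, 0, 1, 0, 0, 0, -0.0165, -0.036, 0, 1, 0, 0, 0, 0, 0, 0.04, 1, 0, 0, 0, 0, 0, 0.045, 1, 0, 0, 0, 0, 0, 0.045, 1, 0, 0, 0, 0, 0, 0.04, 1, 0, 0, 0, 0, 0, 0, 1])

```text
clock: 3.1
eef_pos: [442.7, 1.0, 59.1]
tool_rot: [-3.14, -0.006, 2.959]
force: [-0.2, 0.2, 0.6]
width: -0.1
gripper_force: 0.0
```

```bash
python3 h.py
```

```text
t 3.1 press [-1.368e+02 -1.000e-01  5.910e+01] rot [-3.14  -0.006  2.959] Fpress [-0.3  0.2  0.6] w -0.1 gf 0.0 q [-0.09  0.66  0.04  2.21 -0.09  0.27  1.41]
```

Emit:
carry_out(deltas=[0, 0, 0, -0.004, 0, 0, 1, 0, 0, 0, -0.004, 0, 0, 1, 0, 0, 0, -0.003, 0, 0, 1, 0, 0, 0, -0.003, 0, 0, 1, 0, 0, 0, -0.003, 0, 0, 1, 0, 0, 0, -0.003, 0, 0, 1, 0, 0, 0, -0.003, 0, 0, 1, 0, 0, 0, -0.003, 0, 0, 1, 0, 0, 0, -0.003, 0, 0, 1, 0, 0, 0, -0.003, 0, 0, 1, 0, 0, 0, -0.003, 0, 0, 1, 0, 0, 0, -0.003, 0, 0, 1])

```text
clock: 4.6
eef_pos: [474.7, -5.1, 60.8]
tool_rot: [-3.14, -0.015, 2.959]
force: [-12.6, 1.8, 10.8]
width: -0.0
gripper_force: 6.6
```

```bash
python3 h.py; python3 -c "
from h import *;import cv2
a=ctrl.get_image('top')[150:270,280:380,::-1].copy();b=ctrl.get_image('side')[180:330,285:395,::-1].copy()
f=lambda i:cv2.resize(i,(400,480 if i is a else 545),interpolation=2)
import numpy as np
A=cv2.copyMakeBorder(f(a),0,65,0,0,0);cv2.imwrite('pics/push1.png',np.hstack([A,f(b)]))"
```

```text
t 4.6 press [-104.2   -0.2   60.8] rot [-3.14  -0.015  2.959] Fpress [-12.7  -0.6  10.8] w -0.0 gf 6.6 q [-0.08  0.68  0.04  2.12 -0.08  0.35  1.42]
```

View pics/push1.png

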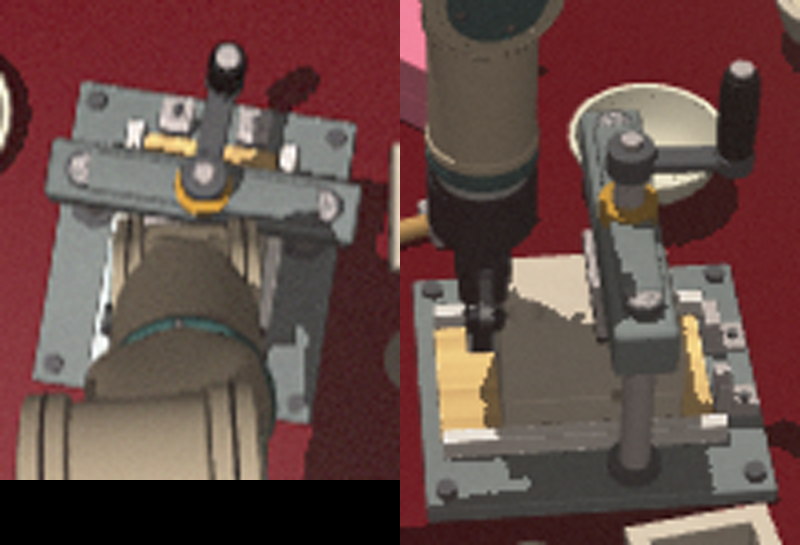

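The fingers are pressing squarely on the mould's near face, at side crop (495,330), and the mould has slid about 15 mm. The body has room to the beam, so I'll keep pushing slowly.

Emit:
carry_out(deltas=[0, 0, 0, -0.003, 0, 0, 1, 0, 0, 0, -0.003, 0, 0, 1, 0, 0, 0, -0.003, 0, 0, 1, 0, 0, 0, -0.003, 0, 0, 1, 0, 0, 0, -0.003, 0, 0, 1])

```text
clock: 5.32
eef_pos: [489.5, -7.7, 60.8]
tool_rot: [-3.14, -0.015, 2.959]
force: [-13.2, 2.3, 12.4]
width: 0.1
gripper_force: 6.9
```

```bash
python3 h.py
```

```text
t 5.33 press [-89.2  -0.2  60.8] rot [-3.14  -0.015  2.959] Fpress [-13.3  -0.2  12.4] w 0.1 gf 6.9 q [-0.07  0.69  0.04  2.08 -0.08  0.38  1.43]
```

Emit:
carry_out(deltas=[0, 0, 0, -0.002, 0, 0, 1, 0, 0, 0, -0.002, 0, 0, 1, 0, 0, 0, -0.002, 0, 0, 1, 0, 0, 0, -0.002, 0, 0, 1, 0, 0, 0, -0.002, 0, 0, 1])

```text
clock: 5.95
eef_pos: [499.2, -9.5, 60.8]
tool_rot: [-3.14, -0.015, 2.959]
force: [-12.9, 2.2, 11.2]
width: 0.2
gripper_force: 6.9
```

Emit:
carry_out(deltas=[0, 0, 0, -0.001, 0, 0, 1, 0, 0, 0, -0.001, 0, 0, 1])

```text
clock: 6.2
eef_pos: [501.2, -9.8, 60.8]
tool_rot: [-3.14, -0.015, 2.959]
force: [-14.1, 1.9, 12.1]
width: 0.3
gripper_force: 7.1
```

```bash
python3 h.py
```

```text
t 6.2 press [-77.2  -0.1  60.8] rot [-3.14  -0.015  2.959] Fpress [-14.2  -0.7  12.1] w 0.3 gf 7.1 q [-0.07  0.7   0.05  2.05 -0.08  0.41  1.43]
```

Emit:
carry_out(deltas=[0, 0, 0, -0.001, 0, 0, 1, 0, 0, 0, -0.001, 0, 0, 1])

```text
clock: 6.45
eef_pos: [501.5, -9.9, 60.7]
tool_rot: [-3.14, -0.018, 2.959]
force: [-17.0, 3.5, 15.5]
width: 0.2
gripper_force: 8.8
```

Emit:
carry_out(deltas=[0, 0, 0, -0.001, 0, 0, 1, 0, 0, 0, -0.001, 0, 0, 1])

```text
clock: 6.7
eef_pos: [501.5, -9.9, 60.7]
tool_rot: [-3.14, -0.022, 2.96]
force: [-20.7, 4.5, 19.7]
width: -0.0
gripper_force: 10.7
```

Emit:
carry_out(deltas=[0, 0, 0, -0.001, 0, 0, 1, 0, 0, 0, -0.001, 0, 0, 1])

```text
clock: 6.95
eef_pos: [501.5, -9.9, 60.5]
tool_rot: [-3.139, -0.026, 2.96]
force: [-23.9, 4.6, 17.2]
width: 0.1
gripper_force: 12.3
```

The mould has stopped at press x = -65.8, as predicted for home, and the force is rising against the stops. I'll back off, rise and go over to the sleeve.

Emit:
carry_out(deltas=[0, 0, 0, 0.02, 0, 0, 1, 0, 0, 0, 0.02, 0, 0, 1, 0, 0, 0, 0, 0, -0.045, 1, 0, 0, 0, 0, 0, -0.048, 1, 0, 0, 0, 0, 0, -0.048, 1, 0, 0, 0, 0, 0, -0.048, 0, 0, 0, 0, 0, 0, -0.048, -1, 0, 0, 0, 0, 0, -0.048, -1, 0, 0, 0, 0, 0, 0, -1])

```text
clock: 8.07
eef_pos: [477.8, -4.6, 350.0]
tool_rot: [3.14, 0.008, 2.958]
force: [0.1, 0.4, -0.5]
width: 72.3
gripper_force: 0.0
```

```bash
python3 h.py; python3 -c "
from h import *;import cv2
a=ctrl.get_image('top')[150:270,280:380,::-1].copy();b=ctrl.get_image('side')[180:330,285:395,::-1].copy()
f=lambda i:cv2.resize(i,(400,480 if i is a else 545),interpolation=2)
import numpy as np
A=cv2.copyMakeBorder(f(a),0,65,0,0,0);cv2.imwrite('pics/push2.png',np.hstack([A,f(b)]))"
```

```text
t 8.07 press [-101.3    0.8  350. ] rot [3.14  0.008 2.958] Fpress [ 0.   0.5 -0.5] w 72.3 gf 0.0 q [-0.14  0.25  0.11  1.81 -0.03  1.07  1.37]
```

View pics/push2.png

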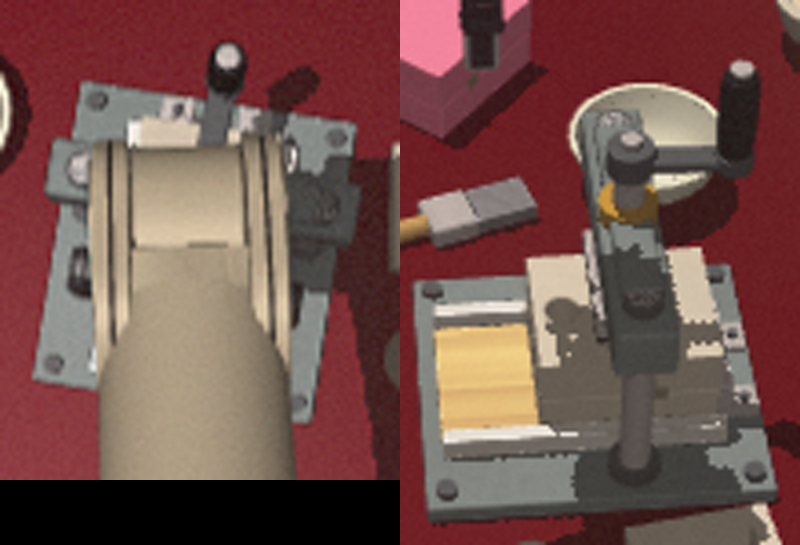

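The side view shows the mould home, its far face against the stops at (730,340), and the sleeve at (738,110) unmoved. Next I'll go over the sleeve and down around it.

Emit:
carry_out(deltas=[0, 0, 0, -0.034, 0, 0, -1, 0, 0, 0, -0.035, 0, 0, -1, 0, 0, 0, -0.035, 0, 0, -1, 0, 0, 0, -0.034, -0.001, 0, -1, 0, 0, 0, -0.033, -0.001, 0, -1, 0, 0, 0, 0, 0, 0.02, -1, 0, 0, 0, 0, 0, 0.025, -1, 0, 0, 0, 0, 0, 0.025, -1, 0, 0, 0, 0, 0, 0.023, -1, 0, 0, 0, 0, 0, 0, -1])

```text
clock: 9.43
eef_pos: [640.8, -37.5, 249.5]
tool_rot: [-3.14, -0.008, 2.959]
force: [0.1, 0.6, 0.5]
width: 85.3
gripper_force: 0.0
```

```bash
python3 h.py; python3 -c "
from h import *;import cv2
a=ctrl.get_image('top')[120:240,280:380,::-1].copy();b=ctrl.get_image('side')[150:300,315:425,::-1].copy()
f=lambda i:cv2.resize(i,(400,480 if i is a else 545),interpolation=2)
A=cv2.copyMakeBorder(f(a),0,65,0,0,0);cv2.imwrite('pics/grip1.png',np.hstack([A,f(b)]))"
```

```text
t 9.43 press [ 65.   -1.9 249.5] rot [-3.14  -0.008  2.959] Fpress [-0.   0.6  0.5] w 85.3 gf 0.0 q [-0.05  0.61  0.11  1.51 -0.07  1.03  1.47]
```

View pics/grip1.png

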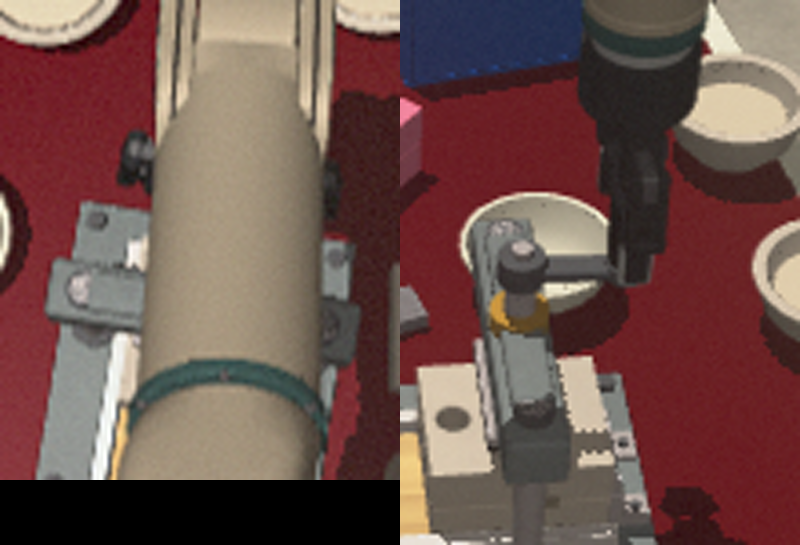

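The fingers straddle the sleeve at side crop (640,200), with the crank arm below them. I'll correct 5 mm in x and 5 mm up, then close.

Emit:
carry_out(deltas=[0, 0, 0, -0.005, 0.001, -0.006, -1, 0, 0, 0, 0, 0, 0, 1, 0, 0, 0, 0, 0, 0, 1, 0, 0, 0, 0, 0, 0, 1, 0, 0, 0, 0, 0, 0, 1, 0, 0, 0, 0, 0, 0, 1, 0, 0, 0, 0, 0, 0, 1])

```text
clock: 10.4
eef_pos: [648.3, -37.4, 259.5]
tool_rot: [3.141, 0.0, 2.959]
force: [-0.7, 0.8, 2.5]
width: 24.8
gripper_force: 58.7
```

```bash
python3 h.py
```

```text
t 10.4 press [ 72.4  -0.5 259.5] rot [3.141 0.    2.959] Fpress [-0.8  0.7  2.5] w 24.8 gf 58.7 q [-0.05  0.6   0.11  1.49 -0.07  1.06  1.47]
```

```bash
cat > rows.py <<'E'
import sys,numpy as np
# start deg (press frame), step deg, n rows ; clockwise
a,s,n=float(sys.argv[1]),float(sys.argv[2]),int(sys.argv[3])
ph=np.radians(a-s*np.arange(n+1)); x,y=70*np.cos(ph),70*np.sin(ph)
X,Y=(x-x[0]).round(1),(y-y[0]).round(1)
Z=(12*s/360*np.arange(n+1)).round(1)
print(", ".join("0, 0, 0, %.4f, %.4f, %.4f, 1"%(-i/1e3,j/1e3,k/1e3) for i,j,k in zip(np.diff(X),np.diff(Y),np.diff(Z))))
E
python3 rows.py -0.6 10 12
```

```text
0, 0, 0, 0.0012, -0.0121, 0.0003, 1, 0, 0, 0, 0.0033, -0.0118, 0.0004, 1, 0, 0, 0, 0.0052, -0.0110, 0.0003, 1, 0, 0, 0, 0.0071, -0.0099, 0.0003, 1, 0, 0, 0, 0.0088, -0.0086, 0.0004, 1, 0, 0, 0, 0.0100, -0.0069, 0.0003, 1, 0, 0, 0, 0.0111, -0.0050, 0.0003, 1, 0, 0, 0, 0.0119, -0.0030, 0.0004, 1, 0, 0, 0, 0.0121, -0.0010, 0.0003, 1, 0, 0, 0, 0.0122, 0.0012, 0.0003, 1, 0, 0, 0, 0.0117, 0.0033, 0.0004, 1, 0, 0, 0, 0.0110, 0.0053, 0.0003, 1
```

Emit:
carry_out(deltas=[0, 0, 0, 0.0012, -0.0121, 0.0003, 1, 0, 0, 0, 0.0033, -0.0118, 0.0004, 1, 0, 0, 0, 0.0052, -0.011, 0.0003, 1, 0, 0, 0, 0.0071, -0.0099, 0.0003, 1, 0, 0, 0, 0.0088, -0.0086, 0.0004, 1, 0, 0, 0, 0.01, -0.0069, 0.0003, 1, 0, 0, 0, 0.0111, -0.005, 0.0003, 1, 0, 0, 0, 0.0119, -0.003, 0.0004, 1, 0, 0, 0, 0.0121, -0.001, 0.0003, 1])

```text
clock: 11.52
eef_pos: [570.6, -90.9, 256.8]
tool_rot: [3.138, 0.009, 2.96]
force: [11.0, 3.9, -4.4]
width: 24.7
gripper_force: 59.0
```

```bash
cat > g.py <<'E'
from h import *
s=st();d=s["eef_pos"][:2]-P[:2];c,n=np.cos(P[2]),np.sin(P[2])
x,y=c*d[0]+n*d[1]-1.5,-n*d[0]+c*d[1]
F=s["force"];fx,fy=c*F[0]+n*F[1],-n*F[0]+c*F[1]
r=np.hypot(x,y);print("angle",np.degrees(np.arctan2(y,x)).round(1),"r",r.round(1),"pull",((-fx*y+fy*x)/r).round(1),"radial",((fx*x+fy*y)/r).round(1))
E
python3 g.py; python3 rows.py -90.6 15 12
```

```text
t 11.53 press [  5.7 -67.2 256.8] rot [3.138 0.009 2.96 ] Fpress [10.1  5.8 -4.4] w 24.7 gf 59.0 q [ 0.04  0.49  0.11  1.71 -0.07  0.94  1.57]
angle -86.4 r 67.3 pull 10.4 radial -5.2
0, 0, 0, 0.0181, 0.0026, 0.0005, 1, 0, 0, 0, 0.0168, 0.0071, 0.0005, 1, 0, 0, 0, 0.0144, 0.0113, 0.0005, 1, 0, 0, 0, 0.0110, 0.0146, 0.0005, 1, 0, 0, 0, 0.0068, 0.0170, 0.0005, 1, 0, 0, 0, 0.0022, 0.0181, 0.0005, 1, 0, 0, 0, -0.0026, 0.0181, 0.0005, 1, 0, 0, 0, -0.0072, 0.0168, 0.0005, 1, 0, 0, 0, -0.0113, 0.0144, 0.0005, 1, 0, 0, 0, -0.0146, 0.0110, 0.0005, 1, 0, 0, 0, -0.0169, 0.0068, 0.0005, 1, 0, 0, 0, -0.0182, 0.0022, 0.0005, 1
```

Emit:
carry_out(deltas=[0, 0, 0, 0.0181, 0.0026, 0.0005, 1, 0, 0, 0, 0.0168, 0.0071, 0.0005, 1, 0, 0, 0, 0.0144, 0.0113, 0.0005, 1, 0, 0, 0, 0.011, 0.0146, 0.0005, 1, 0, 0, 0, 0.0068, 0.017, 0.0005, 1, 0, 0, 0, 0.0022, 0.0181, 0.0005, 1, 0, 0, 0, -0.0026, 0.0181, 0.0005, 1, 0, 0, 0, -0.0072, 0.0168, 0.0005, 1, 0, 0, 0, -0.0113, 0.0144, 0.0005, 1, 0, 0, 0, -0.0146, 0.011, 0.0005, 1, 0, 0, 0, -0.0169, 0.0068, 0.0005, 1, 0, 0, 0, -0.0182, 0.0022, 0.0005, 1])

```text
clock: 13.02
eef_pos: [590.0, 48.0, 250.6]
tool_rot: [3.139, -0.008, 2.961]
force: [-9.0, 4.2, 10.7]
width: 24.5
gripper_force: 61.3
```

```bash
python3 g.py; python3 rows.py -270.6 10 9; echo;python3 rows.py -0.6 8 12
```

```text
t 13.03 press [ -0.5  72.9 250.6] rot [ 3.139 -0.008  2.961] Fpress [-9.6  2.5 10.7] w 24.5 gf 61.3 q [-0.19  0.53  0.09  1.66 -0.06  0.97  1.32]
angle 91.5 r 72.9 pull 9.5 radial 2.7
0, 0, 0, -0.0121, -0.0012, 0.0003, 1, 0, 0, 0, -0.0118, -0.0033, 0.0004, 1, 0, 0, 0, -0.0110, -0.0052, 0.0003, 1, 0, 0, 0, -0.0099, -0.0071, 0.0003, 1, 0, 0, 0, -0.0086, -0.0088, 0.0004, 1, 0, 0, 0, -0.0069, -0.0100, 0.0003, 1, 0, 0, 0, -0.0050, -0.0111, 0.0003, 1, 0, 0, 0, -0.0030, -0.0119, 0.0004, 1, 0, 0, 0, -0.0010, -0.0121, 0.0003, 1

0, 0, 0, 0.0008, -0.0097, 0.0003, 1, 0, 0, 0, 0.0021, -0.0096, 0.0002, 1, 0, 0, 0, 0.0034, -0.0091, 0.0003, 1, 0, 0, 0, 0.0047, -0.0086, 0.0003, 1, 0, 0, 0, 0.0058, -0.0078, 0.0002, 1, 0, 0, 0, 0.0069, -0.0070, 0.0003, 1, 0, 0, 0, 0.0078, -0.0059, 0.0003, 1, 0, 0, 0, 0.0085, -0.0048, 0.0002, 1, 0, 0, 0, 0.0091, -0.0036, 0.0003, 1, 0, 0, 0, 0.0095, -0.0022, 0.0003, 1, 0, 0, 0, 0.0097, -0.0009, 0.0002, 1, 0, 0, 0, 0.0097, 0.0004, 0.0003, 1
```

Emit:
carry_out(deltas=[0, 0, 0, -0.0121, -0.0012, 0.0003, 1, 0, 0, 0, -0.0118, -0.0033, 0.0003, 1, 0, 0, 0, -0.011, -0.0052, 0.0003, 1, 0, 0, 0, -0.0099, -0.0071, 0.0003, 1, 0, 0, 0, -0.0086, -0.0088, 0.0003, 1, 0, 0, 0, -0.0069, -0.01, 0.0003, 1, 0, 0, 0, -0.005, -0.0111, 0.0003, 1])

```text
clock: 13.9
eef_pos: [648.8, -7.4, 248.4]
tool_rot: [3.134, -0.002, 2.963]
force: [-1.2, 10.3, 4.4]
width: 24.8
gripper_force: 60.8
```

```bash
sed -i 's/-n\*d\[0\]+c\*d\[1\]$/&-2.8/' g.py; python3 g.py; python3 rows.py -340.6 7 12
```

```text
t 13.9 press [ 67.4  29.2 248.4] rot [ 3.134e+00 -2.000e-03  2.963e+00] Fpress [-3.   9.9  4.4] w 24.8 gf 60.8 q [-0.08  0.61  0.09  1.5  -0.07  1.03  1.42]
angle 21.8 r 71.0 pull 10.3 radial 0.9
0, 0, 0, -0.0023, -0.0082, 0.0002, 1, 0, 0, 0, -0.0014, -0.0085, 0.0003, 1, 0, 0, 0, -0.0002, -0.0085, 0.0002, 1, 0, 0, 0, 0.0007, -0.0085, 0.0002, 1, 0, 0, 0, 0.0018, -0.0084, 0.0003, 1, 0, 0, 0, 0.0028, -0.0081, 0.0002, 1, 0, 0, 0, 0.0038, -0.0076, 0.0002, 1, 0, 0, 0, 0.0046, -0.0072, 0.0003, 1, 0, 0, 0, 0.0055, -0.0065, 0.0002, 1, 0, 0, 0, 0.0063, -0.0058, 0.0002, 1, 0, 0, 0, 0.0069, -0.0051, 0.0003, 1, 0, 0, 0, 0.0075, -0.0041, 0.0002, 1
```

Emit:
carry_out(deltas=[0, 0, 0, -0.0023, -0.0082, 0.0002, 1, 0, 0, 0, -0.0014, -0.0085, 0.0003, 1, 0, 0, 0, -0.0002, -0.0085, 0.0002, 1, 0, 0, 0, 0.0007, -0.0085, 0.0002, 1])

```text
clock: 14.4
eef_pos: [647.3, -41.1, 247.4]
tool_rot: [3.134, 0.001, 2.963]
force: [2.0, 10.2, 2.0]
width: 24.8
gripper_force: 60.7
```

```bash
python3 g.py; python3 -c "
from h import *;import cv2
b=ctrl.get_image('side')[225:325,300:400,::-1]
cv2.imwrite('pics/gap1.png',cv2.resize(b,(600,600),interpolation=2))"; for k in 0 1 2 3; do python3 rows.py $(python3 -c "print(-368.6-$k*20)") 4 5;echo; done
```

```text
t 14.4 press [ 72.1  -4.2 247.4] rot [3.134e+00 1.000e-03 2.963e+00] Fpress [ 0.1 10.4  2. ] w 24.8 gf 60.7 q [-0.03  0.61  0.09  1.51 -0.07  1.03  1.47]
angle -5.7 r 70.9 pull 10.4 radial -1.0
0, 0, 0, 0.0009, -0.0048, 0.0001, 1, 0, 0, 0, 0.0012, -0.0047, 0.0002, 1, 0, 0, 0, 0.0016, -0.0047, 0.0001, 1, 0, 0, 0, 0.0019, -0.0045, 0.0001, 1, 0, 0, 0, 0.0022, -0.0043, 0.0002, 1

0, 0, 0, 0.0025, -0.0042, 0.0001, 1, 0, 0, 0, 0.0028, -0.0040, 0.0002, 1, 0, 0, 0, 0.0030, -0.0038, 0.0001, 1, 0, 0, 0, 0.0033, -0.0036, 0.0001, 1, 0, 0, 0, 0.0036, -0.0034, 0.0002, 1

0, 0, 0, 0.0038, -0.0031, 0.0001, 1, 0, 0, 0, 0.0040, -0.0028, 0.0002, 1, 0, 0, 0, 0.0041, -0.0026, 0.0001, 1, 0, 0, 0, 0.0044, -0.0022, 0.0001, 1, 0, 0, 0, 0.0045, -0.0020, 0.0002, 1

0, 0, 0, 0.0046, -0.0016, 0.0001, 1, 0, 0, 0, 0.0047, -0.0013, 0.0002, 1, 0, 0, 0, 0.0048, -0.0010, 0.0001, 1, 0, 0, 0, 0.0049, -0.0006, 0.0001, 1, 0, 0, 0, 0.0048, -0.0003, 0.0002, 1
```

View pics/gap1.png

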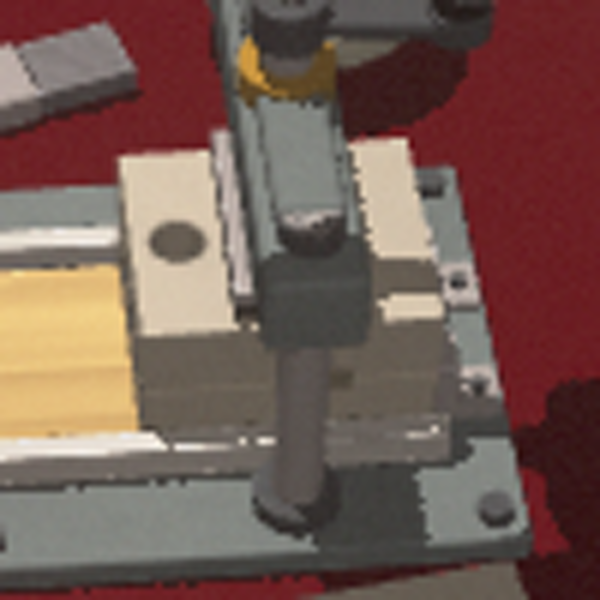

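The mould is still home and the plate stands close above it, at about (240,300). I'll continue in small steps.

Emit:
carry_out(deltas=[0, 0, 0, 0.0009, -0.0048, 0.0001, 1, 0, 0, 0, 0.0012, -0.0047, 0.0002, 1, 0, 0, 0, 0.0016, -0.0047, 0.0001, 1, 0, 0, 0, 0.0019, -0.0045, 0.0001, 1, 0, 0, 0, 0.0022, -0.0043, 0.0002, 1])

```text
clock: 15.08
eef_pos: [636.5, -62.8, 246.8]
tool_rot: [3.134, 0.004, 2.962]
force: [5.3, 8.7, -0.4]
width: 24.5
gripper_force: 60.6
```

```bash
python3 g.py
```

```text
t 15.07 press [ 65.4 -27.6 246.8] rot [3.134 0.004 2.962] Fpress [ 3.6  9.5 -0.4] w 24.5 gf 60.6 q [ 0.    0.6   0.09  1.54 -0.07  1.01  1.51]
angle -25.4 r 70.8 pull 10.2 radial -0.8
```

Emit:
carry_out(deltas=[0, 0, 0, 0.0025, -0.0042, 0.0001, 1, 0, 0, 0, 0.0028, -0.004, 0.0002, 1])

```text
clock: 15.32
eef_pos: [630.2, -70.3, 246.6]
tool_rot: [3.135, 0.005, 2.962]
force: [5.8, 8.0, -0.8]
width: 24.8
gripper_force: 60.6
```

Emit:
carry_out(deltas=[0, 0, 0, 0.003, -0.0038, 0.0001, 1])

```text
clock: 15.45
eef_pos: [626.7, -73.7, 246.5]
tool_rot: [3.135, 0.005, 2.962]
force: [6.7, 8.5, -2.1]
width: 24.5
gripper_force: 60.5
```

Emit:
carry_out(deltas=[0, 0, 0, 0.0033, -0.0036, 0.0001, 1, 0, 0, 0, 0.0036, -0.0034, 0.0002, 1])

```text
clock: 15.7
eef_pos: [619.0, -79.7, 246.2]
tool_rot: [3.135, 0.006, 2.962]
force: [7.5, 7.2, -1.8]
width: 24.7
gripper_force: 60.5
```

Emit:
carry_out(deltas=[0, 0, 0, 0.0038, -0.0031, 0.0001, 1, 0, 0, 0, 0.004, -0.0028, 0.0002, 1])

```text
clock: 15.95
eef_pos: [610.5, -84.5, 245.9]
tool_rot: [3.136, 0.007, 2.962]
force: [8.2, 7.3, -1.8]
width: 25.0
gripper_force: 60.4
```

Emit:
carry_out(deltas=[0, 0, 0, 0.0041, -0.0026, 0.0001, 1])

```text
clock: 16.08
eef_pos: [606.1, -86.5, 245.7]
tool_rot: [3.136, 0.007, 2.962]
force: [8.4, 7.4, -3.4]
width: 24.6
gripper_force: 60.3
```

Emit:
carry_out(deltas=[0, 0, 0, 0.0044, -0.0022, 0.0001, 1, 0, 0, 0, 0.0045, -0.002, 0.0002, 1])

```text
clock: 16.32
eef_pos: [596.9, -89.4, 245.5]
tool_rot: [3.137, 0.008, 2.961]
force: [10.1, 6.0, -3.4]
width: 24.7
gripper_force: 60.2
```

```bash
python3 g.py;for k in 0 1 2 3; do python3 rows.py $(python3 -c "print(-448.6-$k*20)") 4 5;echo; done
```

```text
t 16.32 press [ 31.3 -61.  245.5] rot [3.137 0.008 2.961] Fpress [ 8.9  7.7 -3.4] w 24.7 gf 60.2 q [ 0.04  0.54  0.1   1.65 -0.07  0.95  1.55]
angle -65.0 r 70.4 pull 11.3 radial -3.2
0, 0, 0, 0.0049, 0.0001, 0.0001, 1, 0, 0, 0, 0.0049, 0.0003, 0.0002, 1, 0, 0, 0, 0.0048, 0.0008, 0.0001, 1, 0, 0, 0, 0.0048, 0.0010, 0.0001, 1, 0, 0, 0, 0.0046, 0.0014, 0.0002, 1

0, 0, 0, 0.0046, 0.0017, 0.0001, 1, 0, 0, 0, 0.0044, 0.0021, 0.0002, 1, 0, 0, 0, 0.0043, 0.0023, 0.0001, 1, 0, 0, 0, 0.0041, 0.0026, 0.0001, 1, 0, 0, 0, 0.0039, 0.0029, 0.0002, 1

0, 0, 0, 0.0037, 0.0032, 0.0001, 1, 0, 0, 0, 0.0035, 0.0034, 0.0002, 1, 0, 0, 0, 0.0032, 0.0037, 0.0001, 1, 0, 0, 0, 0.0030, 0.0039, 0.0001, 1, 0, 0, 0, 0.0027, 0.0040, 0.0002, 1

0, 0, 0, 0.0024, 0.0043, 0.0001, 1, 0, 0, 0, 0.0021, 0.0044, 0.0002, 1, 0, 0, 0, 0.0018, 0.0045, 0.0001, 1, 0, 0, 0, 0.0014, 0.0047, 0.0001, 1, 0, 0, 0, 0.0012, 0.0047, 0.0002, 1
```

Emit:
carry_out(deltas=[0, 0, 0, 0.0046, -0.0016, 0.0001, 1])

```text
clock: 16.45
eef_pos: [592.2, -90.4, 245.4]
tool_rot: [3.137, 0.008, 2.961]
force: [10.2, 5.4, -4.3]
width: 24.5
gripper_force: 60.2
```

```bash
python3 g.py
```

```text
t 16.45 press [ 26.8 -62.8 245.4] rot [3.137 0.008 2.961] Fpress [ 9.1  7.2 -4.3] w 24.5 gf 60.2 q [ 0.05  0.54  0.1   1.66 -0.07  0.94  1.56]
angle -68.9 r 70.3 pull 11.0 radial -3.4
```

Emit:
carry_out(deltas=[0, 0, 0, 0.0047, -0.0013, 0.0002, 1, 0, 0, 0, 0.0048, -0.001, 0.0001, 1])

```text
clock: 16.7
eef_pos: [582.7, -91.4, 245.1]
tool_rot: [3.137, 0.009, 2.961]
force: [9.9, 4.4, -4.6]
width: 24.3
gripper_force: 60.0
```

```bash
python3 g.py
```

```text
t 16.7 press [ 17.7 -65.5 245.1] rot [3.137 0.009 2.961] Fpress [ 9.   6.1 -4.6] w 24.3 gf 60.0 q [ 0.05  0.52  0.1   1.69 -0.06  0.93  1.56]
angle -76.7 r 70.2 pull 10.2 radial -3.9
```

Still running free.

Emit:
carry_out(deltas=[0, 0, 0, 0.0049, -0.0006, 0.0001, 1, 0, 0, 0, 0.0048, -0.0003, 0.0002, 1])

```text
clock: 16.95
eef_pos: [573.2, -91.1, 244.9]
tool_rot: [3.138, 0.009, 2.961]
force: [10.8, 3.0, -5.9]
width: 24.9
gripper_force: 59.9
```

```bash
python3 g.py|tail -1
```

```text
angle -84.4 r 70.1 pull 10.5 radial -3.9
```

Emit:
carry_out(deltas=[0, 0, 0, 0.0049, 0.0001, 0.0001, 1, 0, 0, 0, 0.0049, 0.0003, 0.0002, 1])

```text
clock: 17.2
eef_pos: [563.8, -89.6, 244.6]
tool_rot: [3.139, 0.01, 2.96]
force: [11.1, 1.9, -5.5]
width: 24.9
gripper_force: 59.9
```

```bash
python3 g.py|tail -1
```

```text
angle -92.2 r 70.0 pull 10.4 radial -4.3
```

Emit:
carry_out(deltas=[0, 0, 0, 0.0048, 0.0008, 0.0001, 1, 0, 0, 0, 0.0048, 0.001, 0.0001, 1])

```text
clock: 17.45
eef_pos: [554.7, -86.8, 244.4]
tool_rot: [3.14, 0.01, 2.96]
force: [12.1, 1.1, -6.3]
width: 24.5
gripper_force: 59.8
```

```bash
python3 g.py|tail -1
```

```text
angle -100.0 r 69.9 pull 11.0 radial -5.3
```

Emit:
carry_out(deltas=[0, 0, 0, 0.0046, 0.0014, 0.0002, 1, 0, 0, 0, 0.0046, 0.0017, 0.0001, 1])

```text
clock: 17.7
eef_pos: [547.1, -83.2, 244.3]
tool_rot: [3.141, 0.012, 2.959]
force: [13.9, -1.9, -8.1]
width: 24.8
gripper_force: 59.6
```

```bash
python3 g.py|tail -1
```

```text
angle -106.9 r 69.7 pull 13.3 radial -4.7
```

Contact: the pull is rising. From here I'll take fine steps.

Emit:
carry_out(deltas=[0, 0, 0, 0.0022, 0.001, 0.0001, 1])

```text
clock: 17.82
eef_pos: [545.5, -82.3, 244.3]
tool_rot: [3.141, 0.013, 2.959]
force: [13.8, -3.1, -8.9]
width: 24.5
gripper_force: 59.6
```

```bash
python3 g.py|tail -1
```

```text
angle -108.5 r 69.6 pull 13.6 radial -4.0
```

Emit:
carry_out(deltas=[0, 0, 0, 0.0022, 0.0011, 0.0001, 1])

```text
clock: 17.95
eef_pos: [543.9, -81.3, 244.2]
tool_rot: [-3.141, 0.014, 2.959]
force: [14.4, -3.7, -9.8]
width: 24.4
gripper_force: 59.6
```

```bash
python3 g.py|tail -1
```

```text
angle -110.0 r 69.6 pull 14.3 radial -4.2
```

Emit:
carry_out(deltas=[0, 0, 0, 0.0021, 0.0012, 0.0001, 1])

```text
clock: 18.08
eef_pos: [542.3, -80.3, 244.2]
tool_rot: [-3.141, 0.015, 2.958]
force: [15.7, -4.8, -8.9]
width: 24.7
gripper_force: 59.6
```

```bash
python3 g.py|tail -1
```

```text
angle -111.6 r 69.6 pull 15.8 radial -4.2
```

About 15.5 N has been reached. I'll relax the arm's wind-up without unwinding the crank, then open.

Emit:
carry_out(deltas=[0, 0, 0, -0.0025, -0.001, 0.001, 1, 0, 0, 0, -0.0025, -0.001, 0.001, 1, 0, 0, 0, 0, 0, 0.001, 1])

```text
clock: 18.45
eef_pos: [542.7, -80.7, 243.7]
tool_rot: [3.14, 0.006, 2.959]
force: [-3.3, 2.4, 25.6]
width: 24.8
gripper_force: 62.4
```

```bash
python3 g.py
```

```text
t 18.45 press [-23.6 -62.2 243.7] rot [3.14  0.006 2.959] Fpress [-3.7  1.7 25.6] w 24.8 gf 62.4 q [ 0.03  0.47  0.1   1.8  -0.06  0.88  1.54]
angle -111.1 r 69.7 pull -4.1 radial -0.3
```

Emit:
carry_out(deltas=[0, 0, 0, 0.001, 0.0005, -0.002, 1, 0, 0, 0, 0, 0, 0, 1])

```text
clock: 18.7
eef_pos: [542.4, -80.5, 244.0]
tool_rot: [3.14, 0.007, 2.959]
force: [4.2, 1.2, 6.0]
width: 24.6
gripper_force: 60.8
```

```bash
python3 g.py
```

```text
t 18.7 press [-23.9 -62.1 244. ] rot [3.14  0.007 2.959] Fpress [3.9 1.9 6. ] w 24.6 gf 60.8 q [ 0.03  0.46  0.1   1.8  -0.06  0.87  1.54]
angle -111.4 r 69.7 pull 2.9 radial -3.2
```

Emit:
carry_out(deltas=[0, 0, 0, 0, 0, 0, -1, 0, 0, 0, 0, 0, 0, -1, 0, 0, 0, 0, 0, 0, -1, 0, 0, 0, 0, 0, 0, -1, 0, 0, 0, 0, 0, 0, -1, 0, 0, 0, 0, 0, -0.02, -1, 0, 0, 0, 0, 0, -0.03, -1, 0, 0, 0, 0, 0, -0.03, -1, 0, 0, 0, 0, 0, -0.03, -1, 0, 0, 0, 0.03, 0, -0.02, -1, 0, 0, 0, 0.04, 0, 0, -1, 0, 0, 0, 0.04, 0, 0, -1])

```text
clock: 20.2
eef_pos: [430.0, -60.3, 372.5]
tool_rot: [3.142, 0.0, 2.959]
force: [0.2, -0.6, 1.1]
width: 85.2
gripper_force: 0.0
```

Emit:
carry_out(deltas=[0, 0, 0, 0, 0.04, 0, -1, 0, 0, 0, 0, 0.04, 0, -1, 0, 0, 0, 0, 0.04, 0, -1, 0, 0, 0, 0, 0.04, 0, -1, 0, 0, 0, 0, 0.04, 0, -1, 0, 0, 0, 0, 0.04, 0, -1, 0, 0, 0, 0, 0.04, 0, -1, 0, 0, 0, 0, 0.04, 0, -1, 0, 0, 0, 0, 0, 0, -1])

```text
clock: 21.32
eef_pos: [488.7, 257.9, 371.8]
tool_rot: [3.14, -0.001, 2.964]
force: [0.6, -0.8, 0.4]
width: 85.4
gripper_force: 0.0
```

```bash
python3 h.py; python3 -c "
from h import *;import cv2
a=ctrl.get_image('top')[150:270,270:370,::-1].copy();b=ctrl.get_image('side')[180:330,285:395,::-1].copy()
f=lambda i:cv2.resize(i,(400,480 if i is a else 545),interpolation=2)
A=cv2.copyMakeBorder(f(a),0,65,0,0,0);cv2.imwrite('pics/end.png',np.hstack([A,f(b)]))"
```

```text
t 21.32 press [-138.3  260.9  371.8] rot [ 3.140e+00 -1.000e-03  2.964e+00] Fpress [ 0.7 -0.7  0.4] w 85.4 gf 0.0 q [-0.49  0.36 -0.07  1.58  0.02  1.2   0.83]
```

View pics/end.png

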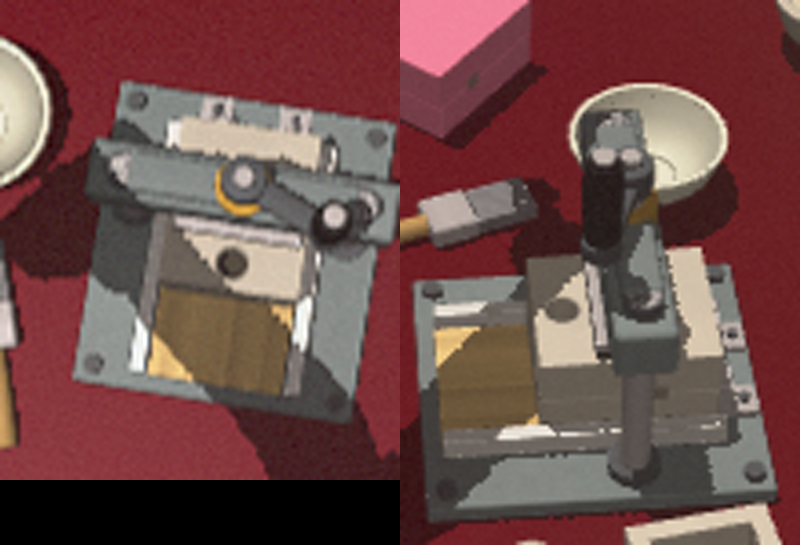

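The mould is home against the stops at top crop (245,145), with the plate down on it. The crank is parked with its sleeve at (333,222), and the arm is clear. I'm handing in.

```bash
python3 -c "
from cell import ctrl
print(ctrl.finish_job())"
```

```text
the job is handed in; nothing more can be done
None
```

The job is handed in: the mould is home against both back stops and clamped by the crank at a pull of about 15.8 N (target about 15 N, roughly 200 N clamping); I let go with the arm clear and saw nothing else moved.

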